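# Fit the hatch panel into a loudspeaker cabinet

### The arm

A 7-joint arm with a two-finger parallel gripper is mounted at the origin on the work surface. World frame = base frame: x ahead of the robot, y to its left, z up, the work surface at z = 0. Lengths are in m, angles in rad, forces in N, time in s.
With the tool pointing down it reaches from about 0.375 to 0.925 m from the base axis. Payload 3.1 kg.
Tool frame: the origin (TCP) lies at the very end of the fingers, on their centre line; the grasp point (between the pads) lies 19 mm behind it (manip.hold_point_z is the z of the grasp point in the tool frame, in m); z points along the fingers, y is the line along which they close (so a half turn about z gives the same grasp; the last joint's range is limited). The gripper opens to 85 mm and grips with 20 to 120 N. Pads are 22 mm wide; open, the fingers measure 114 mm over their backs; the gripper's body (76 mm by 85 mm) begins 54 mm behind the grasp point. The pads swing forward as they close: fully open they stand 13 mm farther back than shut.
Start: joints at [1.108, 0.383, 0.044, 1.598, -0.018, 1.161, -0.05], TCP at [0.232, -0.607, 0.231] pointing down, gripper open.
Joint ranges: [-2.61, 2.61], [-0.41, 2.15], [-1.48, 1.57], [0, 2.5], [-1.57, 4.71], [0.05, 1.97], [-2.85, 2.85]. Speed limits (rad/s): [2.79, 2.79, 3.14, 3.14, 3.14, 3.14, 3.14].

### API

Orientations are given as a unit quaternion [w, x, y, z].
In Python, from rig import manip, eyes gives the robot as it stands.
- The arm moves only by the tool step_arm, never from a script. Its argument "commands" is a list of rows, each an object of numbers: "jaw": the finger opening in mm, from 0 to 85.4; "tx", "ty", "tz": the shift along the tool's x, y, z in mm; "yaw": the turn about the tool's z in degrees. In form: [{"jaw": .., "tx": .., "ty": .., "tz": .., "yaw": ..}, ...]. A call has exactly 10 rows; each row shifts and turns the commanded pose from where the row before left it, along the tool's axes as they then stand; what a row does not reach is not made up. A row lasts 1/8 s, in which the tool goes at most 62.5 mm and 10.7 degrees, less where a joint would pass 70% of its speed; a pose out of reach is approached as far as the arm can. A call is refused whole if a number of a shift passes 62.5 or a number of a turn 10.7, either way. A call with a gripper value outside its range is refused whole. The fingers move at their own pace and stop on an object; "force" is the grip in N (left out, the last holds). Time passes only in rows, so rows that do not move let the fingers close, or fill a call up. It gives the time, the measured TCP pose, the force, the opening and the grip force at its end, in the units of the state.
- manip.read_state(): the state, without advancing time (a new reading comes with each control period).
- eyes.capture(name): name is "side" or "top"; returns (picture, depth): 384x512x3 uint8, red, green, blue; 384x512 float32, m along the optical axis (not along the pixel's ray), 0 where there is no reading.
- eyes.camera_params(name): a dict with "vertical_fov" (degrees; the focal length in pixels is half the picture's height over the tangent of half this angle, whatever the lens; pixels are square), "cx", "cy" (the principal point, pixels), "rvec" (rotation vector, rad) and "tvec" (3), from world to camera coordinates, as OpenCV has them. Camera axes: x right, y down, z forward; pixel columns grow to the right and rows downward; lengths in m; the calibration is good to about 2 mm. A picture is of the moment at which its call begins. camera_params takes no time and is no camera call.
- manip.close_job(): hands the job in; it is judged then, once.
The state is a dict: "time_s": time; "q": joint angles; "qd": joint speeds; "joint_efforts": joint torques, N m; "tcp_pos": TCP position; "ee_rot": TCP orientation; "ft_force": force on the tool from outside, world axes, zero at the start; "ft_torque": the same for the moment, N m; "grip_width": finger opening in m; "gripper_force": force on a finger pad.
Only numpy, scipy, OpenCV 4.12 (cv2) and the standard library are available. Lean on these libraries where they do the work, as an engineer would, in place of code of your own. Each camera call takes 0.05 s, during which the arm holds its last target. There are 200 camera calls.

### The job

The black loudspeaker cabinet lies on its front with its hatch opening up. Take the long plywood hatch panel by its upright handle, tilt it lengthwise so that one end goes in first under the lip at one end of the opening, then lay it flat, handle up, on the two wooden ledges inside, centred so that both its ends are caught under the lips. Let go of it and leave the short panel where it stands.

Things in the scene. Friction and masses are not known exactly. Their poses are not given: they have to be found in the camera images.
- hatch_grip (a point): Long hatch panel, plywood, 180 (x) x 100 (y) x 6 mm, 0.15 to 0.31 kg, standing on the table to the robot's right (y below 0), ends alike. Upright handle block at its middle: 40 along x, 18 thick along y, 90 tall above the panel. This point is in the handle, centred, 76 mm above the panel's underside, 20 below the handle's top: pinch here, closing along y. z up, out of the panel.
- cabinet: Fixed black box 290 (x) x 160 (y) x 108 mm high, to the robot's left; origin centre of underside, z up, x away from the robot within 0.35 rad. Top opening, centred: 150 (x) x 124 (y). Cavity inside: 254 (x) x 124 (y), so at each x end a lip 8 mm thick (z 100 to 108) overhangs it by 52 mm; no lips along the y sides. Ends alike.
- ledge_level (a point): Point in the middle of the cabinet's cavity, level with the tops of its two wooden ledges (55 mm above the cabinet's underside); axes as the cabinet's. One ledge under each lip, full width, from 55 to 127 mm from this point along x; 45 mm headroom up to the lip. Between the ledges it is open down to a floor 45 mm lower. The long panel's underside ends at this level.
- short_hatch_grip (a point): The wrong panel, not to be used: same plywood and handle, but 100 mm long (x) by 100 mm wide; it would fall between the ledges. Point in its handle, 76 mm above its underside. It and the long panel may stand in either of two places to the robot's right.
Mind the look-alikes: they are no part of the job. What is shaped like the part that bears hatch_grip but red or turquoise is not meant.

How it is judged:
By the outcome, as a careful person would: the job done as asked, in the order asked, and still so for the second after the job is handed in, with the robot touching nothing.
It also fails if it takes over 48 s, if anything falls off the work surface, if the arm or the gripper's body presses on something with over 40 N, if the wrist force passes 120 N, or if a joint passes its speed limit or range.

## Working session

There is one attempt and no reset: what is moved stays moved. The work goes in short steps, Python scripts to look and compute and a tool call to move; the robot and the scene stay as the last step left them, time stands still between calls to the robot, and variables do not carry over. Pictures are saved under pics/ and viewed, at most 10 in all, crops included, and the job is handed in when it is done.

Besides the shell and the picture viewer there is one more tool, called after ">>>" as a command line: name --argument value ..., lists and objects as JSON in quotes. step_arm: Moves the arm, as the interface text tells. Its arguments: {"type":"object","properties":{"commands":{"type":"array"},"force":{"type":"number"}},"required":["commands"]}

```bash
mkdir -p pics
cat > h.py <<'E'
import numpy as np,cv2
from rig import manip,eyes
from scipy.spatial.transform import Rotation as R
def cam(n):
    p=eyes.camera_params(n); Rm=cv2.Rodrigues(np.array(p['rvec'],float))[0]
    f=192/np.tan(np.radians(p['vertical_fov'])/2); return p,Rm,np.array(p['tvec'],float).ravel(),f
def cloud(n,depth):
    p,Rm,t,f=cam(n); v,u=np.mgrid[:384,:512]
    P=np.stack([(u-p['cx'])/f*depth,(v-p['cy'])/f*depth,depth],-1)
    W=(P-t)@Rm; W[depth<=0]=np.nan; return W
def ray(n,u,v,z):
    p,Rm,t,f=cam(n); d=Rm.T@np.array([(u-p['cx'])/f,(v-p['cy'])/f,1]); o=-Rm.T@t
    return o+d*(z-o[2])/d[2]
def proj(n,X):
    p,Rm,t,f=cam(n); c=Rm@np.array(X)+t; return p['cx']+f*c[0]/c[2],p['cy']+f*c[1]/c[2]
E
python3 - <<'E'
from h import *
ims=[]
for n in('top','side'):
    im,d=eyes.capture(n); np.savez(f'{n}0.npz',im=im,d=d); cv2.imwrite(f'pics/{n}0.png',im[...,::-1])
    print(n,eyes.camera_params(n),cam(n)[1].T@-cam(n)[2],(d>0).mean())
s=manip.read_state(); print(s, manip.hold_point_z)
E
```

```text
top {'vertical_fov': 52.03317524606242, 'cx': 255.79147941714731, 'cy': 194.56328021272054, 'rvec': array([ 2.10924646, -2.15655018,  0.16258727]), 'tvec': array([-0.08899012,  0.46166388,  1.09753791])} [ 0.27716627 -0.10768699  1.15638428] 0.9957377115885416
side {'vertical_fov': 44.78869267959763, 'cx': 257.646972917852, 'cy': 188.04164257620113, 'rvec': array([ 0.90449991, -2.23388493,  1.293055  ]), 'tvec': array([0.24941995, 0.23990029, 0.96628808])} [-0.34573811  0.67866672  0.68800564] 0.9948221842447916
{'time_s': 0.1, 'q': array([ 1.10817618,  0.38374269,  0.04385326,  1.59944865, -0.01787201,
        1.16120275, -0.04988158]), 'qd': array([-0.00022282, -0.00158925, -0.00026648, -0.00295097, -0.00033679,
        0.00040917,  0.00019426]), 'joint_efforts': array([ 2.58865104e-03, -4.34727180e+01,  1.02920339e+00, -2.50452733e+01,
        1.07709534e-02,  5.51056219e-03, -8.24471371e-07]), 'tcp_pos': array([ 0.23157801, -0.6064171 ,  0.23000518]), 'ee_rot': array([-1.16769545e-03,  9.83400166e-01,  1.81446035e-01, -2.95558584e-04]), 'ft_force': array([-0.33058479,  0.05144435,  0.2067814 ]), 'ft_torque': array([0.02099179, 0.01098528, 0.01469306]), 'gripper_force': 0.0, 'grip_width': 0.0852982102366542} -0.0187
```

View pics/top0.png

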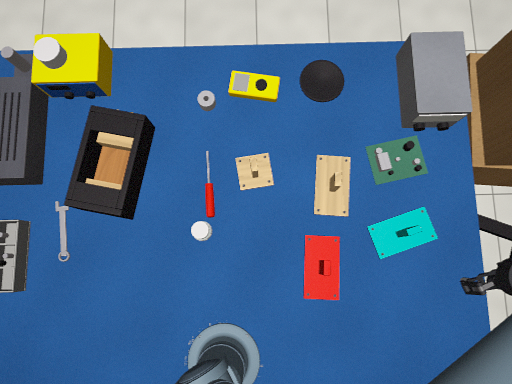

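View pics/side0.png

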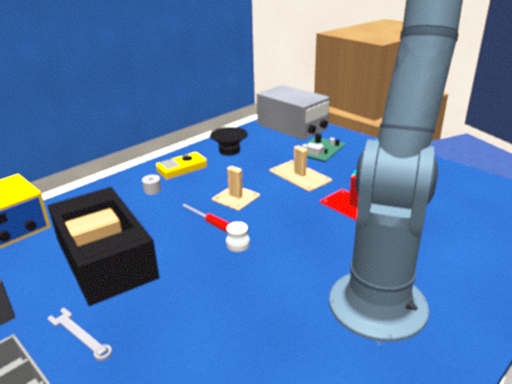

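The top view shows two plywood panels: a small square one at (254,171) and a longer one at (332,185). There are also red (322,267) and turquoise (403,232) look-alikes. The long plywood one at (332,185) fits the description. The cabinet is at (110,163). Next I confirm with a crop and measure.

Run:
```python
from h import *
z=np.load('top0.npz');im,d=z['im'],z['d'];W=cloud('top',d)
cv2.imwrite('pics/crop.png',cv2.resize(im[130:240,220:380,::-1],None,fx=4,fy=4))
hsv=cv2.cvtColor(im,cv2.COLOR_RGB2HSV)
print('table z',np.nanmedian(W[270:300,100:180,2]), 'tcp proj',proj('top',manip.read_state()['tcp_pos']))
h=hsv[...,0];m=((h>10)&(h<30)&(hsv[...,1]>40)&(hsv[...,2]>90)).astype(np.uint8)
for name,(u0,u1,v0,v1) in dict(long=(300,360,140,225),short=(225,285,140,200)).items():
    mm=np.zeros_like(m);mm[v0:v1,u0:u1]=1; mm&=((W[...,2]<.03)&(W[...,2]>-.01)|(m>0)).astype(np.uint8)&m
    mm=cv2.morphologyEx(mm,cv2.MORPH_CLOSE,np.ones((9,9)))
    c=max(cv2.findContours(mm,0,1)[0],key=cv2.contourArea)
    P=np.array([ray('top',*p[0],.006)[:2] for p in c])
    (cx,cy),s,a=cv2.minAreaRect((P*1000).astype(np.float32));print(name,cx,cy,s,a)
    sub=np.zeros_like(m,bool);sub[v0:v1,u0:u1]=True
    t=sub&(W[...,2]>.085)&(W[...,2]<.11);
    (hx,hy),s,a=cv2.minAreaRect((W[t][:,:2]*1000).astype(np.float32));print(' handle top',hx,hy,s,a,np.median(W[t][:,2]),t.sum(), W[t].mean(0))
# cabinet
t=(W[...,2]>.098)&(W[...,2]<.118); t[:,:55]=0;t[:,165:]=0;t[:95]=0;t[225:]=0
t=cv2.morphologyEx(t.astype(np.uint8),cv2.MORPH_OPEN,np.ones((3,3)))
cs,hi=cv2.findContours(t,cv2.RETR_CCOMP,1)
for c in cs:
    if cv2.contourArea(c)<300: continue
    P=np.array([ray('top',*p[0],.108)[:2] for p in c])
    print('cab',cv2.minAreaRect((P*1000).astype(np.float32)),cv2.contourArea(c))
print(np.nanmedian(W[...,2][t>0]))
L=W[...,2];
reg=np.zeros_like(m,bool);reg[120:200,75:145]=1
l=reg&(L>.045)&(L<.065);print('ledge',np.median(L[l]),W[l].mean(0))
```

```text
table z 0.0008326888661495358 tcp proj (np.float64(477.8080418803777), np.float64(274.0003312243249))
long 488.72369384765625 -325.0648498535156 (99.61302185058594, 179.4835662841797) 84.59496307373047
 handle top 488.6761474609375 -323.49578857421875 (16.774600982666016, 39.7869758605957) 86.71529388427734 0.09623136999359008 104 [ 0.48790096 -0.3233614   0.09577022]
short 536.2112426757812 -95.18862915039062 (99.1922378540039, 99.49800872802734) 8.35776424407959
 handle top 536.5306396484375 -94.3439712524414 (40.26735305786133, 17.693864822387695) 7.86726188659668 0.09647629781199774 96 [ 0.53490108 -0.09478087  0.09631302]
cab ((556.8958129882812, 312.3985900878906), (163.5366973876953, 290.0833740234375), 77.99665832519531) 5879.5
cab ((556.8687133789062, 312.7524108886719), (129.97593688964844, 166.75054931640625), 79.8438720703125) 2368.0
0.10889795128974115
ledge 0.05594415519074694 [0.5756256  0.31447029 0.0558027 ]
```

View pics/crop.png

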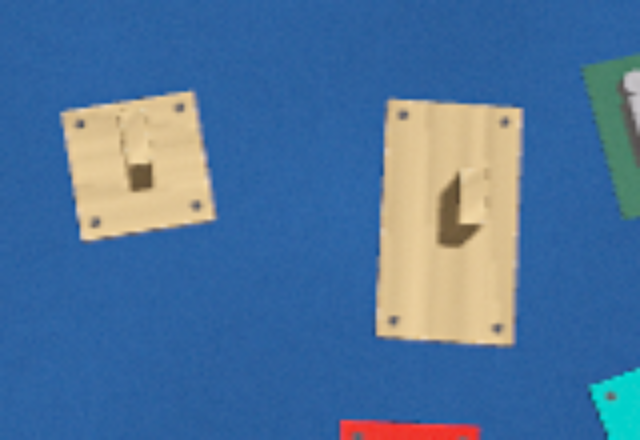

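The crop confirms it: the long panel (centre about (450,220) in the crop) is plywood with a 180x100 footprint, and the square one on the left is the short panel. I'm moving above the long one.

The interface has no tilt command, so I'll tilt the panel by pivoting it in the pads about the closing axis, pressing its near end on the cabinet's near lip.

>>> step_arm --commands '[{"jaw": 85,"yaw": 8.5},{"yaw": 8.5},{"yaw": 8.4},{"tx": 33.4,"ty": -43.1},{"tx": 33.4,"ty": -43.1},{"tx": 33.4,"ty": -43.1},{"tx": 33.4,"ty": -43.1},{"tx": 33.4,"ty": -43.1},{"tx": 33.4,"ty": -43.1},{"tx": 33.4,"ty": -43.1}]' --force 25

```text
schema error: expected keys jaw, tx, ty, tz, yaw
```

```bash
cat >> h.py <<'E'
def tool():
    s=manip.read_state(); q=s['ee_rot']; M=R.from_quat([q[1],q[2],q[3],q[0]]).as_matrix()
    print('t',s['time_s'],'tcp',s['tcp_pos'].round(4),'xang',np.degrees(np.arctan2(M[1,0],M[0,0])).round(2),'z',M[:,2].round(3),'F',s['ft_force'].round(1),'w',s['grip_width'],s['gripper_force'])
    return s,M
def to(x,y,z=None):
    s,M=tool(); d=np.array([x,y,s['tcp_pos'][2] if z is None else z])-s['tcp_pos']; print('tool delta mm',(M.T@d*1000).round(1))
E
python3 - <<'E'
from h import *
z=np.load('top0.npz');W=cloud('top',z['d']);L=W[...,2]
def pca(P,n):
    P=P[:,:2];c=P.mean(0);e=np.linalg.eigh(np.cov((P-c).T))[1][:,1];print(n,c,np.degrees(np.arctan(e[1]/e[0])),len(P))
r=np.zeros_like(L,bool);r[95:225,55:165]=1
t=r&(L>.098)&(L<.118);t=cv2.morphologyEx(t.astype(np.uint8),cv2.MORPH_OPEN,np.ones((3,3)))
c=max(cv2.findContours(t,0,1)[0],key=cv2.contourArea);f=cv2.fillPoly(np.zeros_like(t),[c],1)
v,u=np.nonzero(f);pca(np.array([ray('top',a,b,.108) for a,b in zip(u,v)]),'cab')
g=cv2.cvtColor(z['im'],cv2.COLOR_RGB2HSV);m=(g[...,0]>10)&(g[...,0]<30)&(g[...,1]>40)&(L<.03)
m[:140]=0;m[225:]=0;m[:,:300]=0;m[:,360:]=0;m=cv2.morphologyEx(m.astype(np.uint8),cv2.MORPH_CLOSE,np.ones((15,15)))
v,u=np.nonzero(m);pca(np.array([ray('top',a,b,.006) for a,b in zip(u,v)]),'panel')
to(.4886,-.324,.057)
E
```

```text
Traceback (most recent call last):
  File "h.py", line 12, in ray
    p,Rm,t,f=cam(n); d=Rm.T@np.array([(u-p['cx'])/f,(v-p['cy'])/f,1]); o=-Rm.T@t
             ~~~^^^
  File "h.py", line 5, in cam
    p=eyes.camera_params(n); Rm=cv2.Rodrigues(np.array(p['rvec'],float))[0]
ValueError: time passes only in moves, steps and waits
```

>>> step_arm --commands '[{"jaw": 85,"tx": 0,"ty": 0,"tz": 0,"yaw": 8.5},{"jaw": 85,"tx": 0,"ty": 0,"tz": 0,"yaw": 8.5},{"jaw": 85,"tx": 0,"ty": 0,"tz": 0,"yaw": 8.4},{"jaw": 85,"tx": 33.4,"ty": -43.1,"tz": 0,"yaw": 0},{"jaw": 85,"tx": 33.4,"ty": -43.1,"tz": 0,"yaw": 0},{"jaw": 85,"tx": 33.4,"ty": -43.1,"tz": 0,"yaw": 0},{"jaw": 85,"tx": 33.4,"ty": -43.1,"tz": 0,"yaw": 0},{"jaw": 85,"tx": 33.4,"ty": -43.1,"tz": 0,"yaw": 0},{"jaw": 85,"tx": 33.4,"ty": -43.1,"tz": 0,"yaw": 0},{"jaw": 85,"tx": 33.4,"ty": -43.1,"tz": 0,"yaw": 0}]' --force 25

```text
time_s: 1.35
tcp_pos: [0.4892, -0.3232, 0.2308]
ee_rot: [-0.0, 0.999, -0.039, -0.0]
ft_force: [-0.1, -0.6, 0.3]
grip_width: 0.0851
gripper_force: 0.0
```

```bash
sed -i 's/^def cam(n)/import functools\n@functools.cache\ndef cam(n)/' h.py
python3 - <<'E'
from h import *
z=np.load('top0.npz');W=cloud('top',z['d']);L=W[...,2]
def pca(P,n):
    P=P[:,:2];c=P.mean(0);e=np.linalg.eigh(np.cov((P-c).T))[1][:,1];print(n,c,np.degrees(np.arctan(e[1]/e[0])),len(P))
r=np.zeros_like(L,bool);r[95:225,55:165]=1
t=r&(L>.098)&(L<.118);t=cv2.morphologyEx(t.astype(np.uint8),cv2.MORPH_OPEN,np.ones((3,3)))
c=max(cv2.findContours(t,0,1)[0],key=cv2.contourArea);f=cv2.fillPoly(np.zeros_like(t),[c],1)
v,u=np.nonzero(f);pca(np.array([ray('top',a,b,.108) for a,b in zip(u,v)]),'cab')
g=cv2.cvtColor(z['im'],cv2.COLOR_RGB2HSV);m=(g[...,0]>10)&(g[...,0]<30)&(g[...,1]>40)&(L<.03)
m[:140]=0;m[225:]=0;m[:,:300]=0;m[:,360:]=0;m=cv2.morphologyEx(m.astype(np.uint8),cv2.MORPH_CLOSE,np.ones((15,15)))
v,u=np.nonzero(m);pca(np.array([ray('top',a,b,.006) for a,b in zip(u,v)]),'panel')
to(.4886,-.324,.057)
E
```

```text
cab [0.55380982 0.31294801] -12.034382813483933 6039
panel [ 0.48774298 -0.32497177] -5.607897309918842 2000
t 1.35 tcp [ 0.4892 -0.3232  0.2308] xang -4.5 z [-0.001  0.    -1.   ] F [-0.1 -0.6  0.3] w 0.08513632444426666 0.0
tool delta mm [ -0.5   0.9 173.8]
```

Positioned. Descending and closing.

>>> step_arm --commands '[{"jaw": 85,"tx": -0.5,"ty": 0.9,"tz": 40,"yaw": 1},{"jaw": 85,"tx": 0,"ty": 0,"tz": 40,"yaw": 0},{"jaw": 85,"tx": 0,"ty": 0,"tz": 40,"yaw": 0},{"jaw": 85,"tx": 0,"ty": 0,"tz": 35,"yaw": 0},{"jaw": 85,"tx": 0,"ty": 0,"tz": 18.8,"yaw": 0},{"jaw": 85,"tx": 0,"ty": 0,"tz": 0,"yaw": 0},{"jaw": 5,"tx": 0,"ty": 0,"tz": 0,"yaw": 0},{"jaw": 5,"tx": 0,"ty": 0,"tz": 0,"yaw": 0},{"jaw": 5,"tx": 0,"ty": 0,"tz": 0,"yaw": 0},{"jaw": 5,"tx": 0,"ty": 0,"tz": 0,"yaw": 0}]' --force 25

```text
time_s: 2.6
tcp_pos: [0.4887, -0.326, 0.0583]
ee_rot: [0.0, 0.999, -0.048, 0.001]
ft_force: [0.9, -2.5, 4.4]
grip_width: 0.018
gripper_force: 26.6
```

>>> step_arm --commands '[{"jaw": 5,"tx": 0,"ty": 0,"tz": 0,"yaw": 0},{"jaw": 5,"tx": 0,"ty": 0,"tz": 0,"yaw": 0},{"jaw": 5,"tx": 0,"ty": 0,"tz": 0,"yaw": 0},{"jaw": 5,"tx": 0,"ty": 0,"tz": 0,"yaw": 0},{"jaw": 5,"tx": 0,"ty": 0,"tz": -10,"yaw": 0},{"jaw": 5,"tx": 0,"ty": 0,"tz": -20,"yaw": 0},{"jaw": 5,"tx": 0,"ty": 0,"tz": -40,"yaw": 0},{"jaw": 5,"tx": 0,"ty": 0,"tz": -40,"yaw": 0},{"jaw": 5,"tx": 0,"ty": 0,"tz": -40,"yaw": 0},{"jaw": 5,"tx": 0,"ty": 0,"tz": -30,"yaw": 0}]'

```text
time_s: 3.85
tcp_pos: [0.4883, -0.3258, 0.2404]
ee_rot: [0.001, 0.999, -0.048, 0.001]
ft_force: [0.5, -0.1, -2.1]
grip_width: 0.0178
gripper_force: 25.3
```

>>> step_arm --commands '[{"jaw": 5,"tx": 0,"ty": 0,"tz": 0,"yaw": 3},{"jaw": 5,"tx": 0,"ty": 0,"tz": 0,"yaw": 3.3},{"jaw": 5,"tx": -4,"ty": -22.8,"tz": 0,"yaw": 0},{"jaw": 5,"tx": -8.1,"ty": -45.6,"tz": 0,"yaw": 0},{"jaw": 5,"tx": -8.1,"ty": -45.6,"tz": 0,"yaw": 0},{"jaw": 5,"tx": -8.1,"ty": -45.6,"tz": 0,"yaw": 0},{"jaw": 5,"tx": -8.1,"ty": -45.6,"tz": 0,"yaw": 0},{"jaw": 5,"tx": -8.1,"ty": -45.6,"tz": 0,"yaw": 0},{"jaw": 5,"tx": -8.1,"ty": -45.6,"tz": 0,"yaw": 0},{"jaw": 5,"tx": -8.1,"ty": -45.6,"tz": 0,"yaw": 0}]'

```text
time_s: 5.1
tcp_pos: [0.498, 0.0229, 0.2382]
ee_rot: [0.0, 0.995, -0.103, 0.0]
ft_force: [0.1, 0.2, -2.4]
grip_width: 0.0179
gripper_force: 25.3
```

>>> step_arm --commands '[{"jaw": 5,"tx": -8.1,"ty": -45.6,"tz": 0,"yaw": 0},{"jaw": 5,"tx": -8.1,"ty": -45.6,"tz": 0,"yaw": 0},{"jaw": 5,"tx": -8.1,"ty": -45.6,"tz": 0,"yaw": 0},{"jaw": 5,"tx": -8.1,"ty": -45.6,"tz": 0,"yaw": 0},{"jaw": 5,"tx": -8.1,"ty": -45.6,"tz": 0,"yaw": 0},{"jaw": 5,"tx": -8.1,"ty": -45.6,"tz": 0,"yaw": 0},{"jaw": 5,"tx": -4.1,"ty": -22.8,"tz": 0,"yaw": 0},{"jaw": 5,"tx": 0,"ty": 0,"tz": 0,"yaw": 0},{"jaw": 5,"tx": 0,"ty": 0,"tz": 0,"yaw": 0},{"jaw": 5,"tx": 0,"ty": 0,"tz": 0,"yaw": 0}]'

```text
time_s: 6.35
tcp_pos: [0.5083, 0.32, 0.2374]
ee_rot: [0.001, 0.995, -0.104, 0.0]
ft_force: [-0.4, 0.3, -2.2]
grip_width: 0.0174
gripper_force: 25.4
```

Run:
```python
from h import *
to(.5075,.3229,.175)
o=[]
for n in('top','side'):
    im,d=eyes.capture(n); np.savez(f'{n}1.npz',im=im,d=d); o.append(im[...,::-1])
a=cv2.resize(o[0][60:260,20:220],(400,400));b=cv2.resize(o[1][120:320,0:200],(400,400))
cv2.imwrite('pics/b1.png',np.hstack([a,b]))
```

```text
t 6.35 tcp [0.5083 0.32   0.2374] xang -11.98 z [ 0.    -0.002 -1.   ] F [-0.4  0.3 -2.2] w 0.01739355140184809 25.38277119398117
tool delta mm [-1.4 -2.8 62.4]
```

View pics/b1.png

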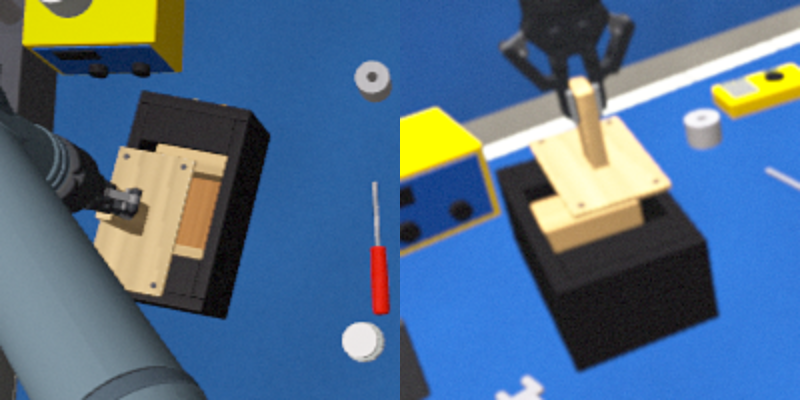

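The panel hangs level above the near part of the cabinet: in the right-hand half its corners are at (530,145), (610,120), (668,183) and (580,210). Next I come down to just above the near lip and check the lateral alignment.

>>> step_arm --commands '[{"jaw": 5,"tx": 8.6,"ty": -2.8,"tz": 20,"yaw": 0},{"jaw": 5,"tx": 0,"ty": 0,"tz": 20,"yaw": 0},{"jaw": 5,"tx": 0,"ty": 0,"tz": 15,"yaw": 0},{"jaw": 5,"tx": 0,"ty": 0,"tz": 10,"yaw": 0},{"jaw": 5,"tx": 0,"ty": 0,"tz": 0,"yaw": 0},{"jaw": 5,"tx": 0,"ty": 0,"tz": 0,"yaw": 0},{"jaw": 5,"tx": 0,"ty": 0,"tz": 0,"yaw": 0},{"jaw": 5,"tx": 0,"ty": 0,"tz": 0,"yaw": 0},{"jaw": 5,"tx": 0,"ty": 0,"tz": 0,"yaw": 0},{"jaw": 5,"tx": 0,"ty": 0,"tz": 0,"yaw": 0}]'

```text
time_s: 7.7
tcp_pos: [0.5166, 0.3234, 0.1726]
ee_rot: [-0.0, 0.995, -0.103, 0.0]
ft_force: [0.4, -0.7, -2.9]
grip_width: 0.0177
gripper_force: 25.3
```

```bash
cat >> h.py <<'E'
A=np.radians(-12.0);C0=np.array([.5565,.3127]);Q=np.array([[np.cos(A),-np.sin(A)],[np.sin(A),np.cos(A)]])
def look(tag):
    s,M=tool(); print('tcp in cab mm',((s['tcp_pos'][:2]-C0)@Q*1000).round(1))
    for n in('side','top'):
        im,d=eyes.capture(n); cv2.imwrite(f'pics/{n}_{tag}.png',im[...,::-1]); W=cloud(n,d)
        g=cv2.cvtColor(im,cv2.COLOR_RGB2HSV); X=np.c_[((W[...,:2]-C0)@Q).reshape(-1,2),W[...,2].ravel()]*1000
        m=((g[...,0]>10)&(g[...,0]<30)&(g[...,1]>35)&(g[...,2]>80)).ravel()&(abs(X[:,0])<170)&(abs(X[:,1])<90)&(X[:,2]<s['tcp_pos'][2]*1000+60)
        yield n,im,X,m
E
python3 - <<'E'
from h import *
for n,im,X,m in look('c'):
    p=m&(X[:,2]>100)&(X[:,2]<130); P=X[p]; print(n,P.min(0).round(),np.percentile(P,[1,99],axis=0).round(1), np.median(P[:,2]))
    k=np.linalg.lstsq(np.c_[P[:,0],P[:,1],np.ones(len(P))],P[:,2],rcond=None)[0];print('plane',k)
    b=(X[:,2]>103)&(X[:,2]<113)&~m&(abs(X[:,0])<160)&(abs(X[:,1])<100); print('cab',np.percentile(X[b],[1,99],axis=0).round(1))
E
```

```text
t 7.7 tcp [0.5166 0.3234 0.1726] xang -11.8 z [ 0.  0. -1.] F [ 0.4 -0.7 -2.9] w 0.017664627614893253 25.343859493732452
tcp in cab mm [-41.2   2.2]
side [-135.  -55.  100.] [[-132.6  -51.4  105.6]
 [  76.9   64.9  125. ]] 119.81857918104829
plane [-1.06394595e-02 -1.80176545e-03  1.18390545e+02]
cab [[-147.3  -76.   103.5]
 [ 140.6   82.1  110. ]]
top [-130.  -64.  102.] [[-125.5  -62.4  106.7]
 [  49.6   51.4  126. ]] 121.06145907722288
plane [-9.48183879e-03  3.10982948e-02  1.20665099e+02]
cab [[-140.9  -78.6  104. ]
 [ 144.    79.5  112.7]]
```

Aligned: the panel spans about -132 to 50 mm lengthwise and ±50 mm laterally in the cabinet frame. Now I pivot it on the near lip.

>>> step_arm --commands '[{"jaw": 5,"tx": 0,"ty": 1.5,"tz": 4,"yaw": 0},{"jaw": 5,"tx": 2,"ty": 0,"tz": 4,"yaw": 0},{"jaw": 5,"tx": 4,"ty": 0,"tz": 2,"yaw": 0},{"jaw": 5,"tx": 5,"ty": 0,"tz": 2.5,"yaw": 0},{"jaw": 5,"tx": 5,"ty": 0,"tz": 2.5,"yaw": 0},{"jaw": 5,"tx": 5,"ty": 0,"tz": 2.7,"yaw": 0},{"jaw": 5,"tx": 5,"ty": 0,"tz": 2.7,"yaw": 0},{"jaw": 5,"tx": 4,"ty": 0,"tz": 2.7,"yaw": 0},{"jaw": 5,"tx": 0,"ty": 0,"tz": 0,"yaw": 0},{"jaw": 5,"tx": 0,"ty": 0,"tz": 0,"yaw": 0}]'

```text
time_s: 9.05
tcp_pos: [0.5463, 0.316, 0.1492]
ee_rot: [-0.0, 0.995, -0.103, 0.001]
ft_force: [1.3, 0.6, -1.0]
grip_width: 0.018
gripper_force: 25.4
```

Run:
```python
from h import *
o=[]
for n,im,X,m in look('d'):
    p=m&(X[:,2]>60); 
    if n=='side': o=im; print('lowest/highest wood',X[p][:,2].min())
    q=p&(X[:,0]<0)&(X[:,0]>-150)&(abs(X[:,1])<48)&(abs(X[:,1]-0)>14)&(X[:,2]<160); P=X[q]
    k=np.linalg.lstsq(np.c_[P[:,0],P[:,1],np.ones(len(P))],P[:,2],rcond=None)[0];print(n,'plane',k,np.degrees(np.arctan(k[0])),len(P),P[:,0].min())
cv2.imwrite('pics/d.png',cv2.resize(o[120:320,0:240,::-1],None,fx=3,fy=3))
```

```text
t 9.05 tcp [0.5463 0.316  0.1492] xang -11.79 z [ 0.001  0.001 -1.   ] F [ 1.3  0.6 -1. ] w 0.017963910241688925 25.42485147714615
tcp in cab mm [-10.7   1.1]
lowest/highest wood 60.19185535641698
side plane [-2.87621159e-01  3.68992477e-03  9.11946472e+01] -16.04635502246354 592 -123.62637142294574
top plane [-3.18033882e-01  2.77375152e-02  9.23950823e+01] -17.64242701899459 353 -92.14892289642836
```

View pics/d.png

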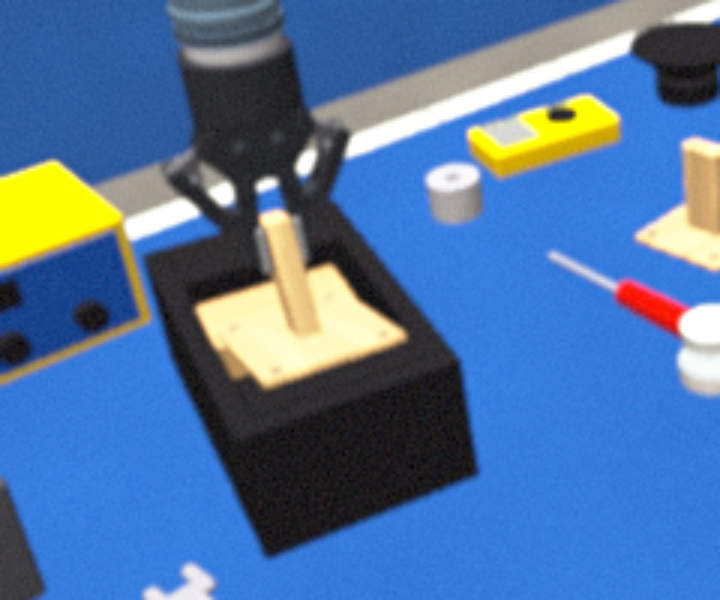

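The panel is now tilted about 16.5°, far end low inside the opening (the near edge stands up on the lip around (270,385)). Next I slide the low end under the far lip and lower it onto the ledge.

>>> step_arm --commands '[{"jaw": 5,"tx": 5,"ty": 1,"tz": -1,"yaw": 0},{"jaw": 5,"tx": 10,"ty": 0,"tz": 0,"yaw": 0},{"jaw": 5,"tx": 12,"ty": 0,"tz": 0,"yaw": 0},{"jaw": 5,"tx": 12,"ty": 0,"tz": 0,"yaw": 0},{"jaw": 5,"tx": 12,"ty": 0,"tz": 0,"yaw": 0},{"jaw": 5,"tx": 7,"ty": 0,"tz": 0,"yaw": 0},{"jaw": 5,"tx": 0,"ty": 0,"tz": 4,"yaw": 0},{"jaw": 5,"tx": 0,"ty": 0,"tz": 5,"yaw": 0},{"jaw": 5,"tx": 0,"ty": 0,"tz": 4,"yaw": 0},{"jaw": 5,"tx": 0,"ty": 0,"tz": 0,"yaw": 0}]'

```text
time_s: 10.4
tcp_pos: [0.6015, 0.3032, 0.1369]
ee_rot: [0.0, 0.995, -0.102, -0.0]
ft_force: [-0.6, -0.2, -2.6]
grip_width: 0.0176
gripper_force: 25.2
```

Run:
```python
from h import *
for n,im,X,m in look('e'):
    q=m&(X[:,0]>-100)&(X[:,0]<70)&(abs(X[:,1])<46)&(abs(X[:,1])>14)&(X[:,2]<130)&(X[:,2]>65); P=X[q]
    k=np.linalg.lstsq(np.c_[P[:,0],P[:,1],np.ones(len(P))],P[:,2],rcond=None)[0];r=abs(np.c_[P[:,0],P[:,1],np.ones(len(P))]@k-P[:,2])<6;print(n,k,np.degrees(np.arctan(k[0])),r.sum(),np.percentile(P[r],[1,99],axis=0).round(1))
    if n=='side': cv2.imwrite('pics/e.png',cv2.resize(im[120:320,0:240,::-1],None,fx=3,fy=3))
```

```text
t 10.4 tcp [0.6015 0.3032 0.1369] xang -11.75 z [-0.001 -0.    -1.   ] F [-0.6 -0.2 -2.6] w 0.017621788403074445 25.207591652870178
tcp in cab mm [46.   0.1]
side [-2.95651420e-01 -3.32638615e-03  9.52566897e+01] -16.470388719399434 499 [[-66.7 -45.4  73.6]
 [ 67.5  45.5 116.7]]
top [-3.18553097e-01 -1.58747944e-02  9.73403378e+01] -17.6694392118915 248 [[ -7.3 -45.5  74.4]
 [ 69.  -14.7 100.5]]
```

View pics/e.png

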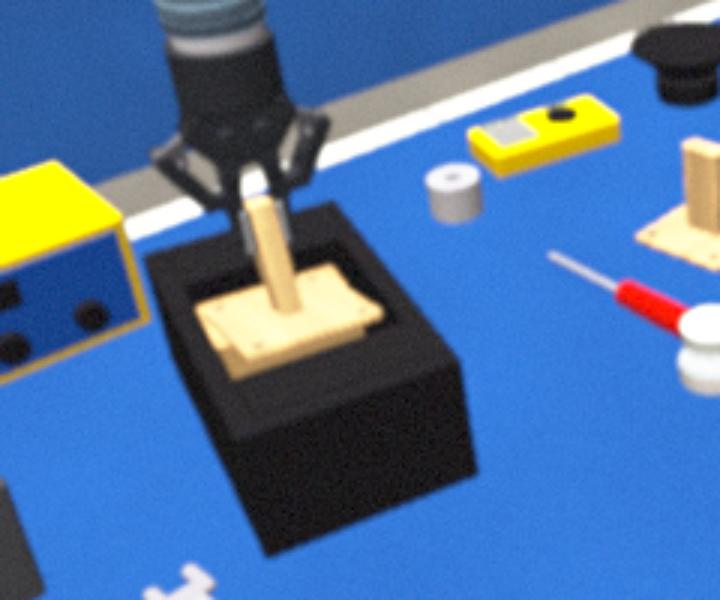

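The far end is under the far lip, and the near end (about x = -66) is clear inside the near lip edge. Now I lay it flat, drawing back slightly as it levels.

>>> step_arm --commands '[{"jaw": 5,"tx": 0,"ty": 0,"tz": 2.5,"yaw": 0},{"jaw": 5,"tx": -2,"ty": 0,"tz": 2.5,"yaw": 0},{"jaw": 5,"tx": -3,"ty": 0,"tz": 2.7,"yaw": 0},{"jaw": 5,"tx": -3,"ty": 0,"tz": 2.7,"yaw": 0},{"jaw": 5,"tx": -3,"ty": 0,"tz": 2.7,"yaw": 0},{"jaw": 5,"tx": -3,"ty": 0,"tz": 2.7,"yaw": 0},{"jaw": 5,"tx": -3,"ty": 0,"tz": 2.7,"yaw": 0},{"jaw": 5,"tx": -3,"ty": 0,"tz": 2.7,"yaw": 0},{"jaw": 5,"tx": -3,"ty": 0,"tz": 2.5,"yaw": 0},{"jaw": 5,"tx": 0,"ty": 0,"tz": 0,"yaw": 0}]'

```text
time_s: 11.75
tcp_pos: [0.5787, 0.3085, 0.1149]
ee_rot: [0.0, 0.995, -0.102, -0.0]
ft_force: [-5.9, -1.4, 6.2]
grip_width: 0.0178
gripper_force: 26.6
```

Run:
```python
from h import *
for n,im,X,m in look('f'):
    q=m&(X[:,0]>-100)&(X[:,0]<70)&(abs(X[:,1])<46)&(abs(X[:,1])>14)&(X[:,2]<100)&(X[:,2]>57); P=X[q]
    k=np.linalg.lstsq(np.c_[P[:,0],P[:,1],np.ones(len(P))],P[:,2],rcond=None)[0];r=abs(np.c_[P[:,0],P[:,1],np.ones(len(P))]@k-P[:,2])<6;print(n,k,np.degrees(np.arctan(k[0])),r.sum(),np.percentile(P[r],[1,99],axis=0).round(1))
    if n=='side': cv2.imwrite('pics/f.png',cv2.resize(im[120:320,0:240,::-1],None,fx=3,fy=3))
```

```text
t 11.75 tcp [0.5787 0.3085 0.1149] xang -11.76 z [-0.001  0.    -1.   ] F [-5.9 -1.4  6.2] w 0.017817697186989796 26.612078547477722
tcp in cab mm [22.6  0.5]
side [-3.60822158e-02 -1.32211798e-03  6.44915225e+01] -2.0664621982672524 459 [[ -9.2 -45.3  60. ]
 [ 69.3  45.6  66.8]]
top [-3.26755304e-02 -2.03949789e-03  6.57876391e+01] -1.8715041137670603 343 [[-32.4 -43.8  60.1]
 [ 69.4  26.2  69.8]]
```

View pics/f.png

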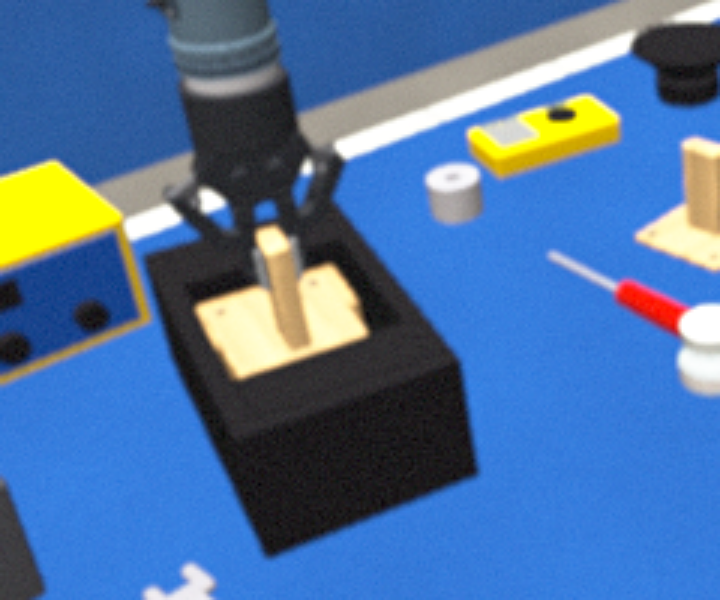

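Nearly flat (about 2°). I press it the rest of the way down, then slide it back to centre.

>>> step_arm --commands '[{"jaw": 5,"tx": -1,"ty": 0,"tz": 1.5,"yaw": 0},{"jaw": 5,"tx": -2,"ty": 0,"tz": 1.5,"yaw": 0},{"jaw": 5,"tx": -3,"ty": 0,"tz": 0,"yaw": 0},{"jaw": 5,"tx": -4,"ty": 0,"tz": 0,"yaw": 0},{"jaw": 5,"tx": -4,"ty": 0,"tz": 0,"yaw": 0},{"jaw": 5,"tx": -4,"ty": 0,"tz": 0,"yaw": 0},{"jaw": 5,"tx": -3,"ty": 0,"tz": 0,"yaw": 0},{"jaw": 5,"tx": -1.5,"ty": 0,"tz": 0,"yaw": 0},{"jaw": 5,"tx": 0,"ty": 0,"tz": 0,"yaw": 0},{"jaw": 5,"tx": 0,"ty": 0,"tz": 0,"yaw": 0}]'

```text
time_s: 13.1
tcp_pos: [0.5587, 0.3126, 0.1118]
ee_rot: [-0.001, 0.995, -0.103, 0.001]
ft_force: [4.0, -0.4, 6.1]
grip_width: 0.0174
gripper_force: 26.6
```

Run:
```python
from h import *
for n,im,X,m in look('g'):
    q=m&(X[:,0]>-100)&(X[:,0]<70)&(abs(X[:,1])<46)&(abs(X[:,1])>14)&(X[:,2]<100)&(X[:,2]>52); P=X[q]
    k=np.linalg.lstsq(np.c_[P[:,0],P[:,1],np.ones(len(P))],P[:,2],rcond=None)[0];r=abs(np.c_[P[:,0],P[:,1],np.ones(len(P))]@k-P[:,2])<6;print(n,k,np.degrees(np.arctan(k[0])),r.sum(),np.percentile(P[r],[1,99],axis=0).round(1))
    # opening x-extent: wood visible bounded by lips; handle top
    h=m&(X[:,2]>143)&(X[:,2]<158)&(abs(X[:,1])<25)
    if h.any(): print('handle top',np.percentile(X[h],[2,98],axis=0).round(1))
```

```text
t 13.1 tcp [0.5587 0.3126 0.1118] xang -11.8 z [ 0.003  0.001 -1.   ] F [ 4.  -0.4  6.1] w 0.0173642725438113 26.644870340824127
tcp in cab mm [2.2 0.4]
side [-5.87686782e-03  8.30952839e-04  6.09387148e+01] -0.33671584620113243 425 [[ -2.8 -45.4  58. ]
 [ 68.8  45.3  63.5]]
handle top [[-22.6  -9.1 144.1]
 [ 18.8  11.5 154.2]]
top [ 3.25393817e-03 -1.00380456e-03  6.21390154e+01] 0.1864362657974043 505 [[-57.3 -41.9  57.7]
 [ 69.1  43.1  66.7]]
handle top [[-16.1  -9.4 144.7]
 [ -9.4  -1.6 155.2]]
```

It is flat (top surface about 61 mm) and centred within about 2 mm. Releasing and retreating.

>>> step_arm --commands '[{"jaw": 50,"tx": 0,"ty": 0,"tz": 0,"yaw": 0},{"jaw": 60,"tx": 0,"ty": 0,"tz": 0,"yaw": 0},{"jaw": 60,"tx": 0,"ty": 0,"tz": 0,"yaw": 0},{"jaw": 60,"tx": 0,"ty": 0,"tz": 0,"yaw": 0},{"jaw": 60,"tx": 0,"ty": 0,"tz": -5,"yaw": 0},{"jaw": 60,"tx": 0,"ty": 0,"tz": -20,"yaw": 0},{"jaw": 60,"tx": 0,"ty": 0,"tz": -40,"yaw": 0},{"jaw": 60,"tx": 0,"ty": 0,"tz": -40,"yaw": 0},{"jaw": 60,"tx": 0,"ty": 0,"tz": -20,"yaw": 0},{"jaw": 60,"tx": 0,"ty": 0,"tz": 0,"yaw": 0}]'

```text
time_s: 14.45
tcp_pos: [0.5588, 0.3132, 0.2384]
ee_rot: [-0.001, 0.995, -0.103, 0.002]
ft_force: [-0.3, -0.1, 0.1]
grip_width: 0.0601
gripper_force: 0.0
```

Run:
```python
from h import *
o=[]
for n,im,X,m in look('h'):
    q=m&(abs(X[:,0])<70)&(abs(X[:,1])<46)&(abs(X[:,1])>14)&(X[:,2]<100)&(X[:,2]>45); P=X[q]
    k=np.linalg.lstsq(np.c_[P[:,0],P[:,1],np.ones(len(P))],P[:,2],rcond=None)[0];print(n,k,len(P))
    h=m&(X[:,2]>143)&(X[:,2]<158)&(abs(X[:,1])<25)
    if h.any(): print('handle top',np.percentile(X[h],[2,98],axis=0).round(1))
    c=im[120:320,0:200] if n=='side' else im[60:260,20:220]; o.append(cv2.resize(c[...,::-1],(400,400)))
cv2.imwrite('pics/h.png',np.hstack(o))
```

```text
t 14.45 tcp [0.5588 0.3132 0.2384] xang -11.8 z [ 0.004  0.002 -1.   ] F [-0.3 -0.1  0.1] w 0.06008127995586834 0.0
tcp in cab mm [2.1 1. ]
side [-2.69190055e-05  2.40620078e-03  6.08588547e+01] 421
handle top [[-22.7  -5.4 143.2]
 [ 16.3  11.2 152.6]]
top [ 2.33691016e-03 -2.03855944e-03  6.20951938e+01] 794
handle top [[-18.5  -8.8 143.5]
 [ 19.7   8.4 155.5]]
```

View pics/h.png

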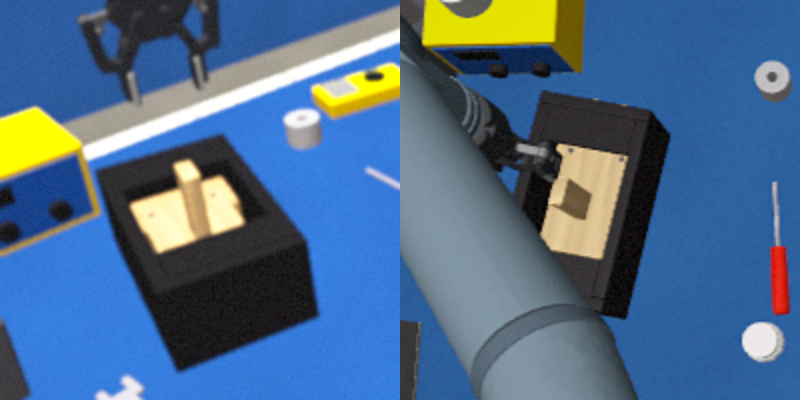

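The hatch lies flat with its handle up, under both lips and centred within about 3 mm. The gripper is clear of it.

```bash
python3 -c "
from rig import manip
print(manip.close_job())"
```

```text
the job is handed in; nothing more can be done
None
```

The long hatch panel lies flat on both ledges, handle up and centred within about 3 mm, so each end is caught about 15 mm under its lip; it is released, the short panel was not touched, and the job was handed in at about 14.5 s.

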